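# Clear the offcut, then hold the hardness gauge on the ringed spot

## Robot

A 7-joint arm with a two-finger parallel gripper is mounted at the origin on the work surface; the furniture and walls round the work are solid. World frame = base frame: x ahead of the robot, y to its left, z up, the work surface at z = 0. Lengths are in m, angles in rad, forces in N, time in s.
With the tool pointing down it reaches from about 0.4 to 0.9 m from the base axis. Payload 5.5 kg.
Tool frame: the origin (TCP) lies midway between the tips of the shut fingers; the grasp point (between the pads) lies 19 mm behind it (manip.grip_depth is the distance from the TCP to the grasp point, in m); z points along the fingers, y is the line along which they close (so a half turn about z gives the same grasp; the last joint's range is limited). The gripper opens to 92 mm and grips with 3 to 60 N. Pads are 19 mm wide; open, the fingers measure 130 mm over their backs; the gripper's body (75 mm by 190 mm) begins 47 mm behind the grasp point.
Start: joints at [1.478, 0.501, -0.427, 1.55, 0.221, 1.138, -0.21], TCP at [0.226, -0.609, 0.227] pointing down, gripper open.
Joint ranges: [-2.88, 2.88], [-0.31, 2.03], [-1.54, 1.56], [0.2, 2.42], [-1.41, 4.55], [0.19, 2.02], [-2.57, 2.57]. Speed limits (rad/s): [2.57, 2.57, 3.14, 3.14, 3.14, 3.14, 3.14].

## Interface

Orientations are given as a unit quaternion [x, y, z, w].
In Python, from bench import manip, effector, viewer gives the robot as it stands. Calls block until the motion is done:
- manip.move_pose(position, orientation): joint-space move of the TCP to a pose.
- manip.servo_line(position, ori=None, vel=0.15): straight line of the TCP; ori=None keeps the orientation; vel is the mean speed in m/s.
- manip.movej(angles): joint-space move.
- effector.open_jaws() and effector.close(f_grip=None): open the fingers fully, or close them until they stop; f_grip is the grip in N (None keeps the last).
- manip.sleep(seconds).
- manip.solve_ik(position, orientation): joint angles nearest the present ones, or None.
- viewer.get_image(name): name is "scene" or "top" or "wrist"; returns the picture (384x512x3 uint8, red, green, blue); there is no depth.
- viewer.get_calibration(name): a dict with "vfov" (degrees; the focal length in pixels is half the picture's height over the tangent of half this angle, whatever the lens; pixels are square), "cx", "cy" (the principal point, pixels), "eye" and "attitude" of the camera in the world. Camera axes: x right, y down, z forward; pixel columns grow to the right and rows downward; lengths in m; the calibration is good to about 2 mm. A picture is of the moment at which its call begins: read the wrist's pose just before it. get_calibration takes no time and is no camera call; for the wrist camera it gives the pose at the moment of the call.
A pose or a line that the arm cannot do raises manip.PlanningError and nothing moves.
- manip.hand_in(): hands the job in; it is judged then, once.
Readings, each from a call of its own:
- manip.current_clock(): time.
- manip.current_q(): joint angles.
- manip.current_joint_velocities(): joint speeds.
- manip.current_tau(): joint torques, N m.
- manip.current_tool_pos(): TCP position.
- manip.current_tcp_rot(): TCP orientation.
- manip.current_force(): force on the tool from outside, world axes, zero at the start.
- manip.current_wrist_torque(): the same for the moment, N m.
- manip.current_finger_gap(): finger opening in m.
- manip.current_gripper_force(): force on a finger pad.
Only numpy, scipy, OpenCV 4.12 (cv2) and the standard library are available. Lean on these libraries where they do the work, as an engineer would, in place of code of your own. Each camera call takes 0.05 s, during which the arm holds its last target. There are 200 camera calls.

## Task

First put the pine offcut that lies across the white frame profile into the scrap bin. Then lift the hardness gauge out of its stand and hold its sprung nose inside the ring drawn on the profile, with the gauge upright and its wide faces parallel to the profile's length, pressing lightly so that the nose is pushed in about half-way and never hard. Finish while still holding the gauge there, and leave the calculator, the tape measure and the roll of black tape alone.

Things in the scene. Friction and masses are not known exactly. Their poses are not given: they have to be found in the camera images.
- profile: White frame profile, a straight flat bar 30 x 408 x 12 mm, fixed flat on the table. Origin: centre of its underside; y along its 408 mm length, x across it, z up. Its flat top face, with a flush dark strip along the middle, is 12 mm above the table.
- ring_mark: Thin black ring 24 mm across drawn on the profile's top face, on the profile's middle line; hidden under the pine offcut at the start. Origin: the ring's centre, on the top face. Flat, no thickness to bump into.
- pine_offcut: Loose pine block 47 x 98 x 36 mm (about 0.12 kg) lying flat on top of the profile, roughly across it, over the ring. Axes: x across its 47 mm width (grasp it across this), y along its 98 mm length, z up. Origin: centre of its underside, 12 mm above the table at the start.
- offcut_mid (a point): Centre of the pine offcut, 18 mm above its underside.
- scrap_bin: Grey open-topped scrap bin, 150 (x) x 170 (y) x 90 mm high, walls and floor 4 mm, fixed to the table, left or right of the profile. Origin: centre of its underside; z up.
- stand: Gauge stand fixed to the table, across the profile from the bin: base plate 110 (x) x 90 (y) x 14 mm, on it a grey socket block 64 x 52 mm, its top 40 mm above the table. The gauge stands upright in the socket, 26 mm deep, with about 1.5 mm play all round, and comes out straight up. Origin: centre of its underside; x along the socket's wide side.
- gauge: Loose hardness gauge (0.16 kg), upright in the stand: grey body 36 (x) x 24 (y) x 110 (z) mm, small display on one wide face; below it sticks out a steel nose 8 mm across, 12 mm long. Origin: tip of the unpressed nose, 2 mm above the table while in the stand; z up. Wide faces look along +-y; grasp across the 24 mm. In the stand its part 40 to 124 mm above the table is free.
- gauge_mid (a point): Point on the gauge's axis half-way up, 61 mm above the tip of the unpressed nose.
- nose_tip (a point): Tip of the gauge's nose, on the gauge's axis.
- gauge_nose (a joint): How far the nose is pushed up into the gauge's body, in m: 0 fully out, 0.010 fully in (hard stop). Spring: 1 N at 0, rising 0.5 N per mm, 3.5 N half-way, 6 N at the stop.
- calculator: Pocket calculator 124 x 76 x 16 mm lying loose, bystander. Origin: centre of its underside.
- tape_measure: Tape measure 67 x 85 x 31 mm lying loose, bystander. Origin: centre of its underside.
- tape_black: Roll of black tape 64 x 61 x 19 mm lying loose, bystander. Origin: centre of its underside.
Mind the look-alikes: they are no part of the job. There is more than one size of the pine_offcut; the job needs the largest.

How it is judged:
On the way, in this order (a step that is already met when the one before it is completed fails the run):
1. the pine offcut lies in the scrap bin, let go (x of offcut_mid in the frame of scrap_bin between -0.071 and 0.071 m and y of offcut_mid in the frame of scrap_bin between -0.081 and 0.081 m and z of offcut_mid in the frame of scrap_bin below 0.07 m and contact force between the fingers and pine_offcut below 0.1 N), for 0.2 s.
2. the gauge is lifted clear out of its stand by the gripper (height (world z) of gauge above 0.045 m and contact force between gauge and stand below 0.05 N and contact force between the fingers and gauge above 0.5 N), for 0.2 s.
At the end, for the whole second after the job is handed in: Offcut in the bin, let go. Gripper holds the gauge still: nose tip within 7.5 mm of the ring's centre, pushed in 2 to 8.5 mm, 1.2 to 8 N on the profile, upright within 0.12 rad, wide faces parallel to the profile's length within 0.2 rad (all of step 1 and horizontal distance between nose_tip and ring_mark below 0.0075 m and contact force between gauge and profile between 1.2 and 8 N and value of joint gauge_nose between 0.002 and 0.0085 m and angle between gauge's own z axis and vertical below 0.12 rad and angle between the x axis of gauge and the y axis of profile, either way round below 0.2 rad and linear speed of gauge below 0.02 m/s and contact force between the fingers and gauge above 0.5 N); the arm keeps its last pose, push and grip.
It fails at once if the gauge is pressed or knocked hard against the profile (over 18 N) (contact force between gauge and profile above 18 N).
It fails at once if the calculator, tape measure or black tape is moved by more than 3 cm (distance of any of calculator, tape_measure, tape_black from where it was at the start of the episode above 0.03 m).
It also fails if it takes over 61 s, if anything falls off the work surface, if the arm or the gripper's body presses on something with over 40 N, if the wrist force passes 120 N, or if a joint passes its speed limit or range.

## Working session

There is one attempt and no reset: what is moved stays moved. The work goes in short steps, each a Python script; the robot and the scene stay as the last script left them, time stands still between calls to the robot, and variables do not carry over. Pictures are saved under pics/ and viewed, at most 10 in all, crops included, and the job is handed in when it is done.

```bash
mkdir -p pics
python3 - <<'E'
from bench import manip, viewer
import cv2
for n in ("top","scene"):
    cv2.imwrite(f"pics/{n}0.png",cv2.resize(viewer.get_image(n)[:,:,::-1],(800,600),interpolation=cv2.INTER_CUBIC))
    print(n,viewer.get_calibration(n))
print(viewer.get_calibration("wrist"),manip.current_tcp_rot(),manip.current_clock())
E
```

```text
top {'vfov': 56.132379573658454, 'cx': 257.1232758349331, 'cy': 189.04627610681692, 'eye': array([0.40691133, 0.05003987, 1.04683924]), 'attitude': array([-0.69657439,  0.71220431, -0.06251021,  0.06034569])}
scene {'vfov': 50.19762326262941, 'cx': 258.7936488889071, 'cy': 195.1272561903681, 'eye': array([0.13740499, 0.90883835, 0.76931649]), 'attitude': array([-0.1927407 ,  0.86964739, -0.44330865,  0.10020917])}
{'vfov': 68.5888007504237, 'cx': 253.18798229195687, 'cy': 192.2153682432442, 'eye': array([ 0.29260143, -0.58493838,  0.38271493]), 'attitude': array([ 0.8140636 , -0.56607047, -0.07477283,  0.10617767])} [ 9.84213879e-01  1.76981061e-01 -1.17098984e-04 -8.55327304e-04] 0.1
```

View pics/top0.png

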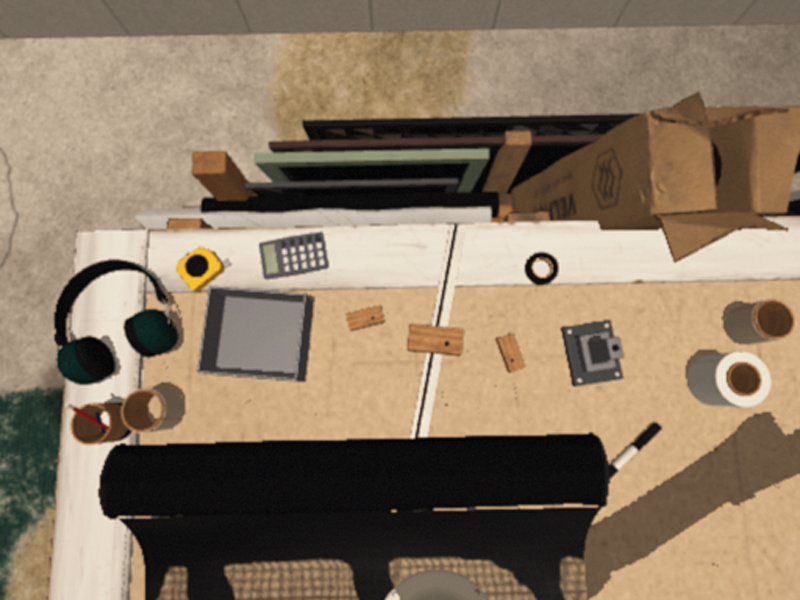

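View pics/scene0.png

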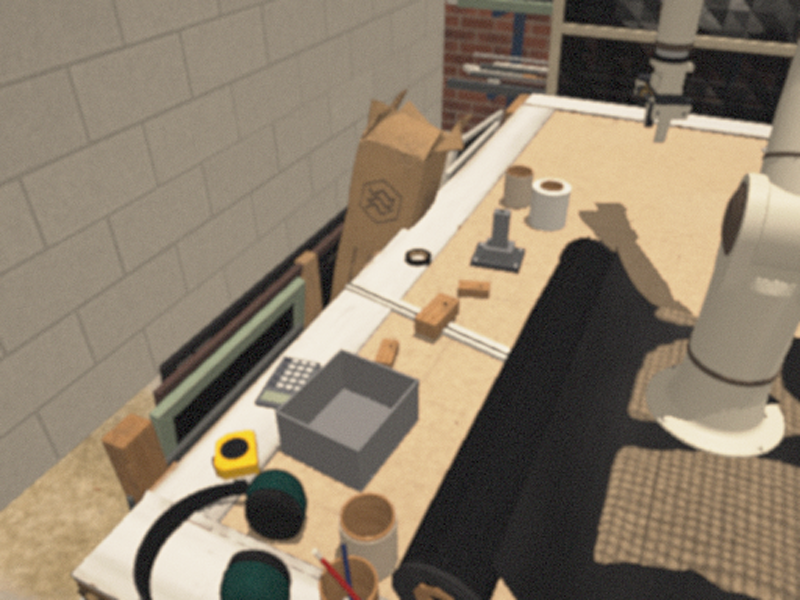

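The top view shows the offcut at about (435,340), the bin at (257,335), the stand at (593,352) with the gauge top near (615,347), and the profile running from (453,225) to (420,437). Next I'll enlarge a crop of it.

```bash
cat > h.py <<'E'
from bench import manip, effector, viewer
import numpy as np, cv2
from scipy.spatial.transform import Rotation as R
def ray(n,px,z,cal=None):
    c=cal or viewer.get_calibration(n); f=192/np.tan(np.radians(c['vfov']/2))
    px=np.atleast_2d(px).astype(float)
    d=np.c_[(px[:,0]-c['cx'])/f,(px[:,1]-c['cy'])/f,np.ones(len(px))]
    d=R.from_quat(c['attitude']).apply(d)
    return c['eye']+d*((z-c['eye'][2])/d[:,2])[:,None]
def proj(n,p,cal=None):
    c=cal or viewer.get_calibration(n); f=192/np.tan(np.radians(c['vfov']/2))
    q=R.from_quat(c['attitude']).inv().apply(np.atleast_2d(p)-c['eye'])
    return np.c_[q[:,0]/q[:,2]*f+c['cx'],q[:,1]/q[:,2]*f+c['cy']]
def down(yaw): # tool down, finger-closing axis y at world angle yaw (mod pi)
    y=np.array([np.cos(yaw),np.sin(yaw),0]); z=np.array([0,0,-1.])
    return R.from_matrix(np.c_[np.cross(y,z),y,z]).as_quat()
E
python3 - <<'E'
from h import *
im=viewer.get_image("top")[:,:,::-1]
# crop origin (250,190) 160x80 x5 ; 
cv2.imwrite("pics/c1.png",cv2.resize(im[190:260,250:410],None,fx=5,fy=5,interpolation=cv2.INTER_CUBIC))
s=.64
b=np.array([[211,289],[312,294],[304,380],[199,374]])*s
print("bin rim",ray("top",b,.09).round(3))
print("profile",ray("top",np.array([[453,225],[420,437]])*s,.012).round(3))
print("offc",ray("top",np.array([[408,323],[464,328],[462,356],[407,350]])*s,.048).round(3))
print("gauge",ray("top",np.array([[615,347]])*s,.124).round(3))
print("stand base",ray("top",np.array([[562,327],[611,320],[622,377],[572,385]])*s,.014).round(3))
E
```

```text
bin rim [[0.594 0.375 0.09 ]
 [0.581 0.2   0.09 ]
 [0.434 0.213 0.09 ]
 [0.448 0.39  0.09 ]]
profile [[ 0.723 -0.056  0.012]
 [ 0.331  0.018  0.012]]
offc [[ 0.532  0.035  0.048]
 [ 0.521 -0.065  0.048]
 [ 0.471 -0.059  0.048]
 [ 0.484  0.038  0.048]]
gauge [[ 0.475 -0.302  0.124]]
stand base [[ 0.523 -0.25   0.014]
 [ 0.534 -0.341  0.014]
 [ 0.429 -0.352  0.014]
 [ 0.417 -0.26   0.014]]
```

View pics/c1.png

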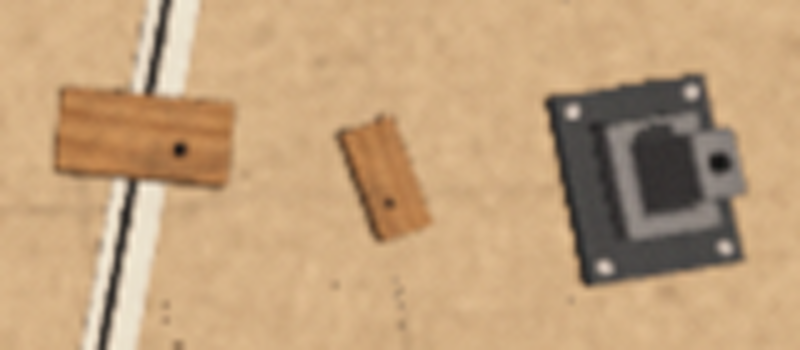

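The crop (origin (250,190), 5x) shows the offcut's top corners at (63,88), (234,100), (222,187) and (55,172). The gauge's top is the rectangle (693,132)–(747,192), and the stand base corners are (548,98), (703,75), (743,260) and (586,285).

```bash
cat >> h.py <<'E'
def go(p,yaw,line=False,vel=.15):
    q0=np.array(manip.current_q()); best=None
    for a in (yaw,yaw+np.pi):
        o=down(a); q=manip.solve_ik(np.array(p,float),o)
        if q is not None:
            d=np.abs(np.array(q)-q0).max()
            if best is None or d<best[0]: best=(d,o)
    if line: manip.servo_line(np.array(p,float),ori=best[1],vel=vel)
    else: manip.move_pose(np.array(p,float),best[1])
E
python3 - <<'E'
from h import *
C=lambda a:(np.array(a)+.5)/5-.5+[250,190]
o=ray("top",C([[63,88],[234,100],[222,187],[55,172]]),.048)
oc=o.mean(0); l=(o[0]+o[3]-o[1]-o[2])/2; w=(o[0]+o[1]-o[2]-o[3])/2
yo=np.arctan2(l[1],l[0])-np.pi/2
print("offcut",oc,np.linalg.norm(l),np.linalg.norm(w),yo)
g=ray("top",C([[693,132],[737,128],[747,192],[702,197]]),.124); print("gauge",g.mean(0),g.round(3).tolist())
s=ray("top",C([[548,98],[703,75],[743,260],[586,285]]),.014); print("stand",s.mean(0),s.round(3).tolist())
def t(m): print(m,round(manip.current_clock(),2),manip.current_tool_pos().round(3) if hasattr(manip.current_tool_pos(),'round') else manip.current_tool_pos(),manip.current_finger_gap())
x,y=oc[:2]
go([x,y,.25],yo); t("above")
go([x,y,.10],yo); go([x,y,.021],yo,True,.1)
effector.close(30); t("closed")
go([x,y,.20],yo,True,.25); t("lift")
go([.514,.2945,.20],1.494); t("bin")
im=viewer.get_image("scene")[:,:,::-1]; cv2.imwrite("pics/s1.png",cv2.resize(im,(800,600)))
E
```

```text
offcut [ 0.50249944 -0.01206146  0.048     ] 0.09415497268001516 0.04797880684494458 -0.10200888624242865
gauge [ 0.47555529 -0.30212861  0.124     ] [[0.491, -0.29, 0.124], [0.493, -0.313, 0.124], [0.46, -0.315, 0.124], [0.458, -0.292, 0.124]]
stand [ 0.47526096 -0.30043194  0.014     ] [[0.523, -0.248, 0.014], [0.534, -0.339, 0.014], [0.428, -0.352, 0.014], [0.416, -0.262, 0.014]]
above 2.49 [ 0.503 -0.013  0.25 ] 0.09150786382097122
closed 4.86 [ 0.503 -0.012  0.021] 0.046563047797145755
lift 5.72 [ 0.501 -0.013  0.199] 0.04635211382991126
bin 6.9 [0.514 0.293 0.199] 0.04702009128375413
```

View pics/s1.png

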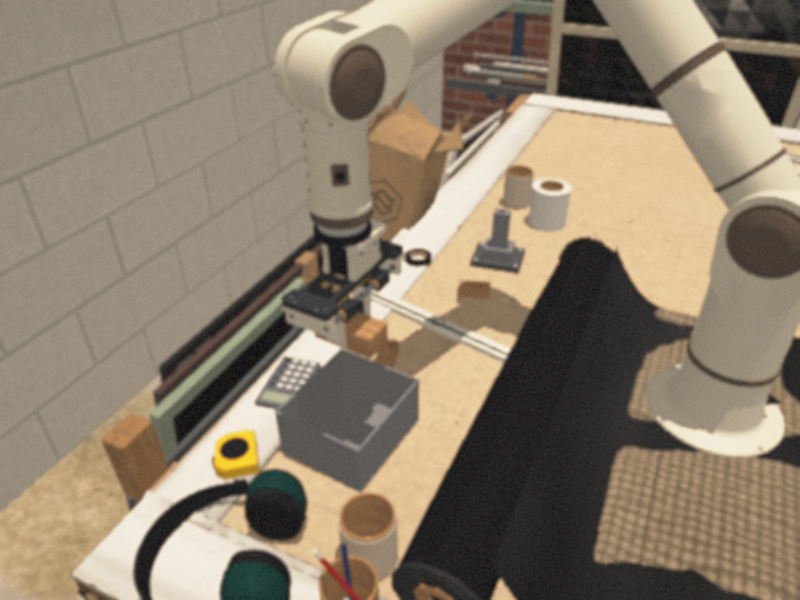

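The offcut is held above the bin, with the gripper at about (345,310). Next: lower it, release, then look for the ring.

Run:
```python
from h import *
import pickle
go([.514,.2945,.055],1.494,True,.15)
effector.open_jaws(); manip.sleep(.2)
go([.514,.2945,.20],1.494,True,.3)
print(manip.current_clock(),manip.current_finger_gap())
go([.48,-.01,.26],np.pi/2-.187); manip.sleep(.3)
c=viewer.get_calibration("wrist"); w=viewer.get_image("wrist"); t=viewer.get_image("top")
print(c, manip.current_q(),manip.current_clock())
pickle.dump((c,w),open("w.pkl","wb"))
cv2.imwrite("pics/w2.png",cv2.resize(w[:,:,::-1],(800,600),interpolation=cv2.INTER_CUBIC))
cv2.imwrite("pics/t2.png",cv2.resize(t[:,:,::-1][160:280,110:270],None,fx=5,fy=5,interpolation=cv2.INTER_CUBIC))
```

```text
9.7833 0.09164318506405598
{'vfov': 68.5888007504237, 'cx': 253.18798229195687, 'cy': 192.2153682432442, 'eye': array([0.41324554, 0.00354989, 0.41683993]), 'attitude': array([0.76302155, 0.63301174, 0.08391563, 0.10026174])} [ 1.03505161  0.36814178 -1.28539019  1.90882299  0.3867617   1.15380953
  0.99043822] 11.375
```

View pics/w2.png

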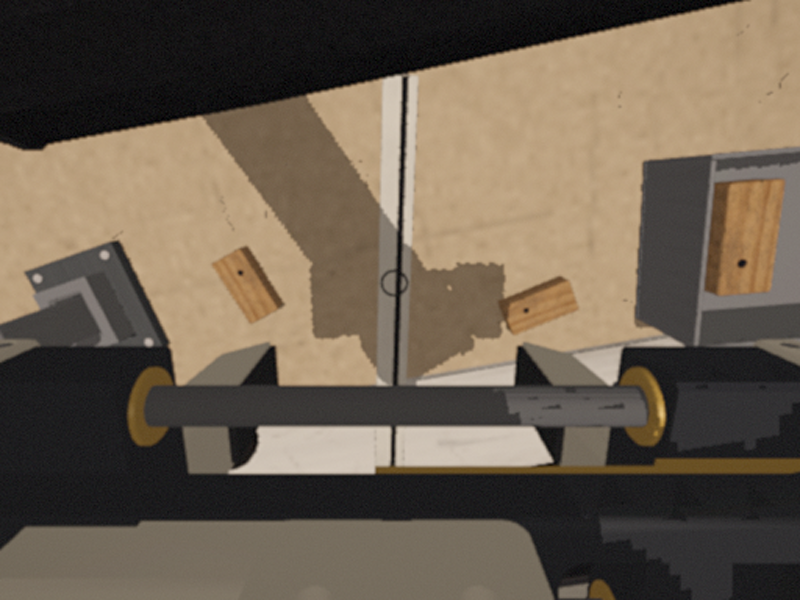

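View pics/t2.png

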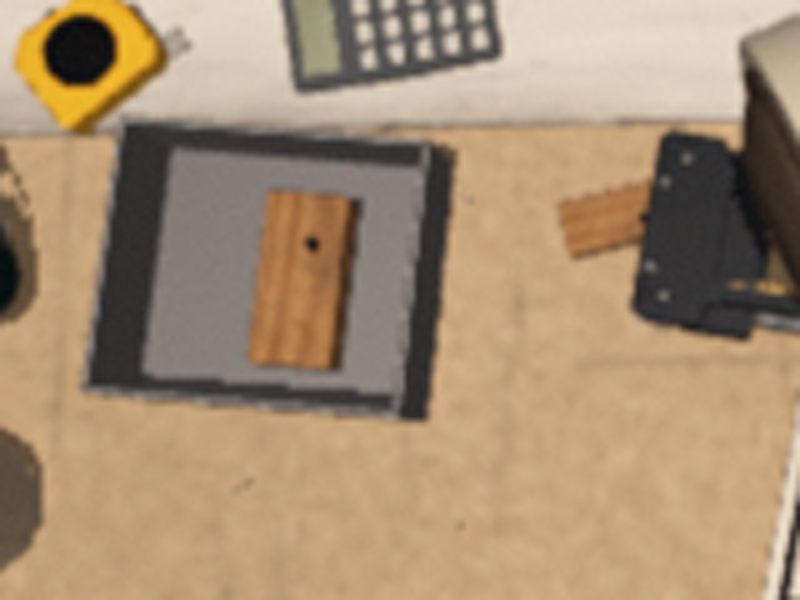

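The offcut lies in the bin, and the ring is at (395,283) of the wrist picture. Next: locate it, move over the gauge, and check ring and gauge from the top and wrist cameras.

Run:
```python
from h import *
import pickle
c,w=pickle.load(open("w.pkl","rb"))
S=lambda a:(np.array(a)+.5)*.64-.5
print("ring wrist",ray("",S([[395,283]]),.012,c), "profile mid",ray("",S([[400,90],[395,283],[395,360]]),.012,c).round(4))
print("check stand bolts corner",ray("",S([[118,241]]),.014,c))
go([.4755,-.302,.26],np.pi/2+.094); manip.sleep(.3)
c=viewer.get_calibration("wrist"); w=viewer.get_image("wrist"); t=viewer.get_image("top")
pickle.dump((c,w),open("w3.pkl","wb")); print(manip.current_q(),manip.current_clock())
a=cv2.resize(w[:,:,::-1][60:300,100:400],(500,400),interpolation=cv2.INTER_CUBIC)
b=cv2.resize(t[:,:,::-1][190:250,250:310],(300,300),interpolation=cv2.INTER_CUBIC)
o=np.zeros((400,800,3),np.uint8); o[:,:500]=a; o[:300,500:]=b
cv2.imwrite("pics/m3.png",o)
```

```text
ring wrist [[ 0.50307379 -0.0137016   0.012     ]] profile mid [[ 0.3398  0.0213  0.012 ]
 [ 0.5031 -0.0137  0.012 ]
 [ 0.5797 -0.0281  0.012 ]]
check stand bolts corner [[ 0.41718128 -0.25523533  0.014     ]]
[ 1.39802121  0.55733906 -1.21218324  1.72049872  0.54836509  1.25540582
  1.72168744] 12.9
```

View pics/m3.png

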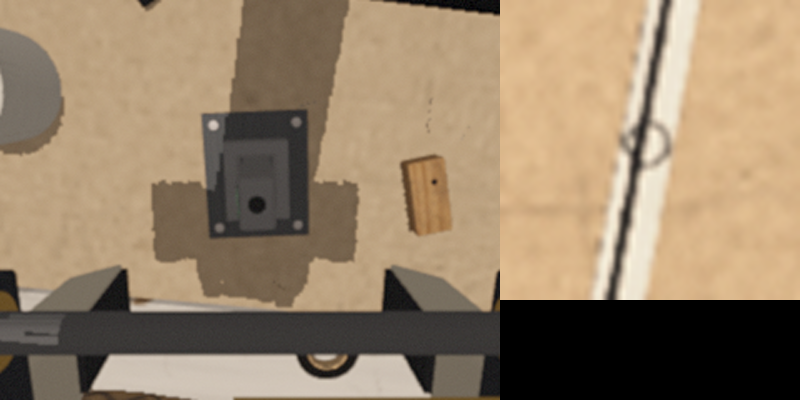

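The wrist view shows the gauge's top dot at (257,205) of the left panel and the stand base corners at (203,114), (306,110), (309,234) and (210,237). The ring in the top view is at (145,145) of the right panel.

Run:
```python
from h import *
import pickle
c,w=pickle.load(open("w3.pkl","rb"))
W=lambda a:(np.array(a)+.5)*.6-.5+[100,60]
print("ring top",ray("top",[[278.6,218.6]],.012).round(4))
print("gauge wrist",ray("",W([[257,205]]),.124,c).round(4))
s=ray("",W([[203,114],[306,110],[309,234],[210,237]]),.014,c); print(s.mean(0).round(4),s.round(3).tolist())
for i,j in((3,0),(2,1)): d=s[i]-s[j]; print(np.arctan2(d[1],d[0]))
t=ray("top",(np.array([[548,98],[703,75],[743,260],[586,285]])+.5)/5-.5+[250,190],.014)
for i,j in((0,3),(1,2)): d=t[i]-t[j]; print(np.arctan2(d[1],d[0]))
```

```text
ring top [[ 0.5011 -0.015   0.012 ]]
gauge wrist [[ 0.4762 -0.3004  0.124 ]]
[ 0.4759 -0.3002  0.014 ] [[0.428, -0.35, 0.014], [0.417, -0.265, 0.014], [0.524, -0.249, 0.014], [0.535, -0.337, 0.014]]
0.12459510507690781
0.14808921361714047
0.12962365568859358
0.1272490961562628
```

Run:
```python
from h import *
def t(m): print(m,round(manip.current_clock(),2),np.round(manip.current_tool_pos(),4),round(manip.current_finger_gap(),4),np.round(manip.current_force(),2))
y=np.pi/2+.128; G=[.476,-.301]
go(G+[.19],y); go(G+[.067],y,True,.08); t("at")
effector.close(25); t("closed")
go(G+[.10],y,True,.05); t("l1")
go(G+[.20],y,True,.15); manip.sleep(.4); t("lift")
Y=np.pi/2-.195; P=[.5022,-.0144]
go(P+[.20],Y); go(P+[.095],Y,True,.1); manip.sleep(.4); t("over")
im=viewer.get_image("scene")[:,:,::-1]; p=proj("scene",[P+[.012]])[0]; print(p)
x0,y0=int(p[0])-60,int(p[1])-65
a=cv2.resize(im[y0:y0+90,x0:x0+120],None,fx=6.6,fy=6.6,interpolation=cv2.INTER_CUBIC)
cv2.imwrite("pics/s4.png",a); print(x0,y0,"ring in crop",(p-[x0,y0]+.5)*6.6)
```

```text
at 14.97 [ 0.4763 -0.3012  0.0675] 0.092 [0.71 0.46 0.2 ]
closed 16.03 [ 0.476 -0.301  0.067] 0.0242 [ 0.23 -0.93 -0.35]
l1 16.84 [ 0.4758 -0.3011  0.0999] 0.0241 [ 0.36 -0.41 -2.08]
lift 18.06 [ 0.4759 -0.3008  0.1996] 0.0236 [-0.91 -0.53 -1.65]
over 20.77 [ 0.5023 -0.0145  0.0952] 0.0235 [-0.23 -0.67 -1.32]
[279.75330106 205.49480842]
219 140 ring in crop [404.27178698 435.56573558]
```

View pics/s4.png

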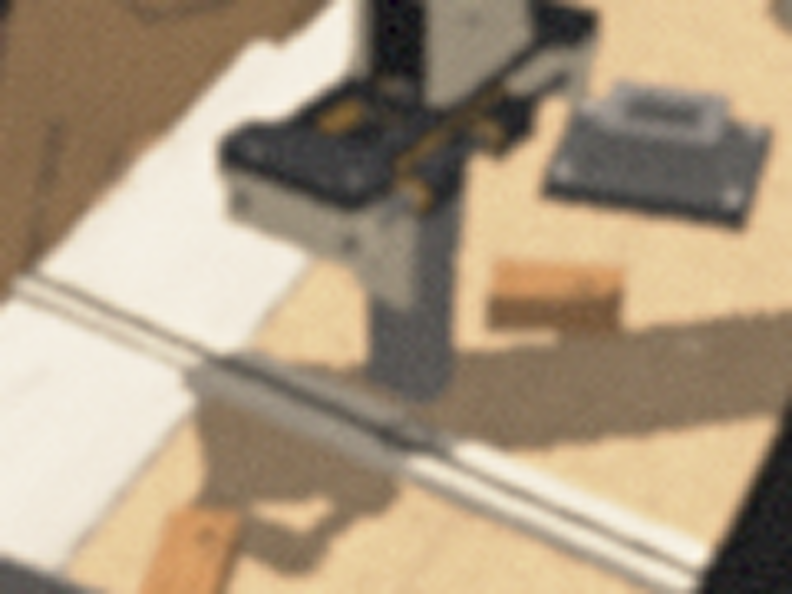

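The gauge hangs upright above the ring, which appears near (410,437), with the gauge's bottom centred near (412,385). Next I'll press down in steps, watching the force.

Run:
```python
from h import *
Y=np.pi/2-.195; P=[.5022,-.0144]
def F():
    v=[]
    for _ in range(10): v.append(manip.current_force()); manip.sleep(.02)
    return np.mean(v,0)
p=proj("scene",[P+[.042],P+[.012]]); print((p-[219,140]+.5)*6.6)
f0=F()
for z in (.083,.079,.077,.0755,.074,.073,.072):
    go(P+[z],Y,True,.02); f=F()-f0; print(z,manip.current_tool_pos().round(4),f.round(2))
    if f[2]>4.5: break
im=viewer.get_image("scene")[:,:,::-1]
cv2.imwrite("pics/s5.png",cv2.resize(im[160:230,230:330],None,fx=8,fy=8,interpolation=cv2.INTER_CUBIC))
print(manip.current_clock(),manip.current_finger_gap(),manip.current_gripper_force())
```

```text
[[406.0286345  383.07543245]
 [404.27178698 435.56573558]]
0.083 [ 0.5023 -0.0144  0.0831] [-0.19  0.03  0.07]
0.079 [ 0.5022 -0.0144  0.079 ] [-0.3  -0.27  0.15]
0.077 [ 0.5021 -0.0144  0.077 ] [-0.19 -0.23  0.2 ]
0.0755 [ 0.5022 -0.0144  0.0756] [-0.57  0.04  1.91]
0.074 [ 0.5023 -0.0144  0.0741] [-0.5  -0.26  2.44]
0.073 [ 0.5023 -0.0144  0.0731] [-0.41 -0.34  2.89]
0.072 [ 0.5022 -0.0144  0.072 ] [-0.36 -0.73  3.44]
24.55 0.023774505261490407 24.988626837730408
```

View pics/s5.png

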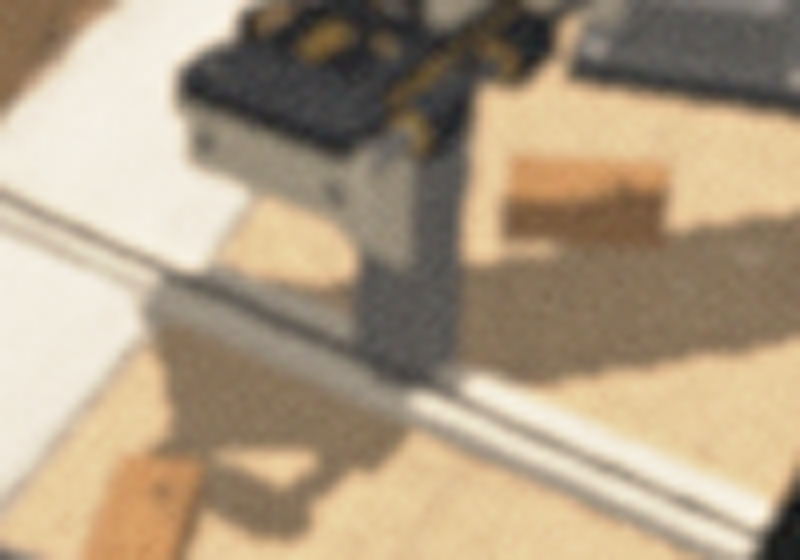

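The force is 3.4 N, so the nose is about half-way in. The gauge is upright on the profile's middle line at the ring, so I'm handing in.

```bash
python3 -c "
from bench import manip
print(manip.hand_in())"
```

```text
the job is handed in; nothing more can be done
None
```

I handed the job in at about 24.5 s on the robot's clock: the pine offcut is in the bin, and the gripper is holding the gauge upright on the ring at about 3.4 N, nose roughly half-way in; the hand-in returned no verdict.

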